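# Master the bore gauge: ring on the plug, guarded button held down

## Task

Get the bench bore gauge ready by mastering it: slip the setting ring (the smaller, thicker of the two plain steel rings) right down over the upright measuring plug until it rests flat on the shoulder, without dropping it, and let go of it. Only then take the screwdriver out of the wooden block, reach its blade down through the guard hole in the tilted readout and press the recessed red button fully down; finish while still holding the screwdriver with the button pressed. Leave the other ring, the bronze bush, the dial indicator and the calculator where they are.

Things in the scene. Friction and masses are not known exactly. Their poses are not given: they have to be found in the camera images.
- setting_ring_centre (a point): centre (half-way up) of the setting ring: a plain turned steel ring lying flat on the bench, 44 mm outside diameter, 15 mm thick, bore 24 mm (at least 22 mm free), 0.11 kg; it can be gripped across its outside. Its own z is the ring's axis
- plug_seat (a point): point on the axis of the gauge's upright measuring plug, level with the flat shoulder on which the ring has to rest, 74 mm above the bench; z up, other axes as bore_gauge. The bright plug, 19 mm in diameter, rises 24 mm above the shoulder, its top 6 mm tapered to 12 mm diameter; the shoulder is the top of a dark post of 33 mm diameter on a foot 58 mm wide and 34 mm high
- guard_hole (a point): centre of the mouth of the guard hole, level with the face of the tilted readout. z points out along the hole's axis (leaning 0.30 rad from vertical to the gauge's front, -x), y is the gauge's y, x runs up the slope of the face. The hole is round, 14 mm in diameter, chamfered 2.5 mm at the mouth, with a bright metal rim, and runs straight to the red button
- button_top (a point): centre of the top of the red round button (12 mm diameter) inside the guard hole, 18 mm below the face when it is not pressed; moves down with it; same axes as guard_hole
- master_button (a joint): how far the red button is pressed, in m along the hole's axis: 0 released, 0.005 fully down; a spring returns it (about 1.5 N at the start, 5 N fully down)
- driver_handle (a point): middle of the screwdriver's orange handle, on its axis. The screwdriver, 201 mm long, stands upright in the wooden block at the start, blade down. Handle 102 mm long, up to 24 mm thick, its rounded end 51 mm beyond this point (grip it there from above); steel shank 6 mm thick and 98 mm long. Its own y points along the axis from blade to handle
- driver_tip (a point): the end of the screwdriver's blade, on its axis, 149.5 mm from driver_handle; at the start at the bottom of the block's hole, 12 mm above the bench; same axes as driver_handle
- screwdriver: the screwdriver itself, 0.07 kg; origin at the side of the shank next to the handle (use the two points above)
- setting_ring: the setting ring; origin at the centre of its underside
- tool_block: the light wooden block, 64 x 116 mm (its x and y) and 64 mm high, fixed; origin at the centre of its underside. The screwdriver stands in a hole of 8.2 mm diameter and 52 mm depth at y = -34 mm; two short pin gauges stand at y = +4 and +38 mm and rise to 95 mm above the bench
- wide_ring: the other steel ring, 54 mm outside diameter, 12 mm thick; to be left alone; origin at the centre of its underside
- bronze_bush: flanged bronze bush, 47 mm diameter, 32 mm high; to be left alone; origin at the centre of its underside
- dial_indicator: dial indicator lying flat, 107 x 57 mm, 19 mm high; to be left alone; origin at the centre of its underside
- calculator: pocket calculator lying flat, 118 x 72 mm, 16 mm high; to be left alone; origin at the centre of its underside
- bore_gauge: the bore gauge, fixed: base 140 x 250 mm (its x and y) and 18 mm high, origin at the centre of its underside. x points away from the robot when it is not turned, y from the plug to the tilted readout, a white-framed black box (its near side 55 mm from the plug's axis, its highest edge about 94 mm above the bench)

How it is judged:
By the outcome, as a careful person would: the job done as asked, in the order asked, and still so for the second after the job is handed in, while the arm keeps its last pose, push and grip.
It also fails if it takes over 67 s, if anything falls off the work surface, if the arm or the gripper's body presses on something with over 40 N, if the wrist force passes 120 N, or if a joint passes its speed limit or range.

## Robot

A 6-joint arm with a two-finger parallel gripper is mounted at the origin on a cart in front of the work surface, level with it; the furniture and walls round the work are solid. World frame = base frame: x ahead of the robot, y to its left, z up, the work surface at z = 0. Lengths are in m, angles in degrees, forces in N, time in s.
With the tool pointing down it reaches from about 0.325 to 0.925 m from the base axis. Payload 3.1 kg.
Tool frame: the origin (TCP) lies at the very end of the fingers, on their centre line; the grasp point (between the pads) lies manip.pinch_z behind it (manip.pinch_z is the distance from the TCP to the grasp point, in m); z points along the fingers, y is the line along which they close (so a half turn about z gives the same grasp; the last joint's range is limited). The gripper opens to 85 mm and grips with 20 to 120 N. Pads are 22 mm wide; open, the fingers measure 114 mm over their backs; the gripper's body (76 mm by 85 mm) begins 54 mm behind the grasp point. The pads swing forward as they close: fully open they stand 13 mm farther back than shut.
Start: joints at [-70.371, 12.427, 92.441, -0, 75.132, -6.429], TCP at [0.275, -0.561, 0.231] pointing down, gripper open.
Joint ranges: [-157.48, 157.48], [-44.54, 120.13], [17.64, 146.25], [-64.5, 244.5], [7.68, 150.69], [-147.95, 147.95]. Speed limits (degrees/s): [159.86, 159.86, 180, 180, 180, 180].

## Interface

Orientations are given as a 3x3 rotation matrix whose columns are the frame's x, y, z axes.
In Python, from bench import state, eyes, manip, nets gives the robot as it stands.
- The arm moves only by the shell command python3 -m pendant 'ROWS'. ROWS is text: rows parted by semicolons, each of 7 numbers parted by spaces: the shift along the tool's x, y, z normalised to -1 to 1, where 1 is 75 mm, then the turn, a rotation vector about the tool's x, y, z normalised to -1 to 1, where 1 is pi rad, then the opening, from -1 (shut) to 1 (fully open). In form: dx dy dz rx ry rz claw; .... A call has 1 to 20 rows; each row shifts and turns the commanded pose from where the row before left it, along the tool's axes as they then stand; what a row does not reach is not made up. A row lasts 1/12 s, in which the tool goes at most 41.7 mm and 7.16 degrees, less where a joint would pass 70% of its speed; a pose out of reach is approached as far as the arm can. A call with a number of a shift or a turn outside -1 to 1 is refused whole. A call with a gripper value outside its range is refused whole. The fingers move at their own pace and stop on an object; the grip force is fixed at half the most. Time passes only in rows, so rows that do not move let the fingers close. It gives the time, the measured TCP pose, the force, the opening and the grip force at its end, in the units of the state.
- state(): the state, without advancing time (a new reading comes with each control period).
- eyes.camera(name): name is "scene" or "top" or "wrist"; returns the picture (400x640x3 uint8, red, green, blue); there is no depth.
- eyes.calibration(name): a dict with "intrinsics" (3x3 intrinsics, pixels), "dist" ([k1, k2, p1, p2, k3] as OpenCV has them; the pictures are not rectified), "R" (3x3) and "t" (3): a world point X has camera coordinates R X + t. Camera axes: x right, y down, z forward; pixel columns grow to the right and rows downward; lengths in m; the calibration is good to about 2 mm. A picture is of the moment at which its call begins: read the wrist's pose just before it. calibration takes no time and is no camera call; for the wrist camera it gives the pose at the moment of the call.
- manip.job_done(): hands the job in; it is judged then, once.
Trained networks look in the newest picture that a camera, given by its name, has taken for a name from the list of things; names that differ only in an ending like _2 or _b are one class to them, and where a whole thing is asked for, a point or a joint stands for the part that bears it (a point fixed in the world has none). Each returns a list of dicts, best first, with "confidence" (0 to 1); they miss things now and then, are a little off and sometimes report something else, mostly with a low value. They report only what shows in the picture. A call takes as long as a camera call.
- nets.regions_of(thing, camera): "pixels" (400x640 bool, what is visible of it) and "bbox" ([left, top, right, bottom] in pixels, round what is visible of it).
- nets.mark_of(thing, camera): "point" ([column, row] in pixels: a listed point, or the origin of a listed thing).
The state is a dict: "clock": time; "joint_pos": joint angles; "dq": joint speeds; "tau": joint torques, N m; "position": TCP position; "ee_rot": TCP orientation; "force": force on the tool from outside, world axes, zero at the start; "moment": the same for the moment, N m; "opening": opening from 0.0 (shut) to 1.0 (fully open); "finger_force": force on a finger pad.
Only numpy, scipy, OpenCV 4.12 (cv2) and the standard library are available. Lean on these libraries where they do the work, as an engineer would, in place of code of your own. Each camera call takes 0.05 s, during which the arm holds its last target. There are 200 camera calls.

## Working session

There is one attempt and no reset: what is moved stays moved. The work goes in short steps, Python scripts to look and compute and a shell command to move; the robot and the scene stay as the last step left them, time stands still between calls to the robot, and variables do not carry over. Pictures are saved under pics/ and viewed, at most 10 in all, crops included, and the job is handed in when it is done.

```bash
mkdir -p pics; ls; cat > h.py <<'E'
import numpy as np, cv2
from bench import state, eyes, manip, nets
def ray(cal,px):
    K=np.array(cal["intrinsics"]);d=np.array(cal["dist"]);R=np.array(cal["R"]);t=np.array(cal["t"])
    u=cv2.undistortPoints(np.array([[px]],float),K,d)[0,0]
    return -R.T@t, R.T@np.array([u[0],u[1],1.])
def onz(cal,px,z):
    c,v=ray(cal,px); return c+v*(z-c[2])/v[2]
def proj(cal,X):
    R=np.array(cal["R"]);t=np.array(cal["t"])
    return cv2.projectPoints(np.atleast_2d(X).astype(float),cv2.Rodrigues(R)[0],t,np.array(cal["intrinsics"]),np.array(cal["dist"]))[0][:,0]
def tri(rs):
    A=np.zeros((3,3));b=np.zeros(3)
    for c,v in rs:
        v=v/np.linalg.norm(v);P=np.eye(3)-np.outer(v,v);A+=P;b+=P@c
    X=np.linalg.solve(A,b)
    return X,[float(np.linalg.norm(np.cross(v/np.linalg.norm(v),X-c))) for c,v in rs]
E
python3 - <<'E'
from h import *
print(manip.pinch_z)
Z=dict(setting_ring_centre=.0075,plug_seat=.074,guard_hole=.085,button_top=.07,driver_handle=.1615,driver_tip=.012,tool_block=0,wide_ring=0,bore_gauge=0,bronze_bush=0,dial_indicator=0,calculator=0)
C={}
for n in("scene","top"):
    im=eyes.camera(n);cv2.imwrite(f"pics/{n}0.png",im[:,:,::-1]);C[n]=eyes.calibration(n)
    print(n,-np.array(C[n]["R"]).T@C[n]["t"])
for k,z in Z.items():
    rs=[]
    for n in C:
        L=nets.mark_of(k,n)[:2]
        for m in L: print(k,n,np.round(m["point"],1),round(m["confidence"],2),np.round(onz(C[n],m["point"],z),4))
        if L: rs.append(ray(C[n],L[0]["point"]))
    if len(rs)==2: print("   tri",*[np.round(q,4) for q in tri(rs)])
E
```

```text
pics
0.0187
scene [0.14794362 0.4281287  0.74611731]
top [ 0.28250436 -0.048194    1.22513577]
setting_ring_centre scene [330.4 183.5] 0.74 [ 0.5354 -0.2083  0.0075]
setting_ring_centre top [373.9 198.3] 0.64 [ 0.5308 -0.2178  0.0075]
   tri [ 0.5365 -0.2175 -0.0019] [0.004 0.004]
plug_seat scene [284.1 200.6] 0.81 [ 0.5593 -0.0463  0.074 ]
plug_seat top [324.8 248.5] 0.67 [ 0.3734 -0.0693  0.074 ]
plug_seat top [319.5 182.6] 0.66 [ 0.5616 -0.053   0.074 ]
   tri [ 0.4289 -0.0183  0.1793] [0.0804 0.0804]
guard_hole scene [246.4 251.1] 0.61 [0.533  0.1141 0.085 ]
guard_hole top [261.8 190.2] 0.95 [0.5353 0.1102 0.085 ]
   tri [0.5367 0.1111 0.0786] [0. 0.]
driver_handle scene [252.4 287.7] 0.7 [0.4318 0.2016 0.1615]
driver_handle top [222.7 223.8] 0.5 [0.4278 0.1986 0.1615]
   tri [0.4301 0.2002 0.1603] [0.0024 0.0024]
tool_block scene [257.3 345.4] 0.63 [0.4223 0.2296 0.    ]
tool_block top [319.7 184.2] 0.67 [ 0.5746 -0.054   0.    ]
tool_block top [223.6 233.3] 0.63 [0.4213 0.2319 0.    ]
   tri [ 0.8323 -0.0614 -1.1011] [0.0052 0.0052]
wide_ring scene [365.2 211.8] 0.53 [ 0.4148 -
[... 232 characters left out ...]
0.    ]
bore_gauge top [291. 190.] 0.62 [0.5556 0.0331 0.    ]
   tri [0.4077 0.1745 0.2842] [0.0077 0.0077]
bronze_bush top [405.6 223.6] 0.75 [ 0.4556 -0.3132  0.    ]
bronze_bush top [374.3 199.1] 0.64 [ 0.5299 -0.22    0.    ]
dial_indicator scene [356.9 250. ] 0.75 [ 0.3747 -0.0667  0.    ]
dial_indicator scene [366.8 208.5] 0.29 [ 0.4168 -0.1898  0.    ]
dial_indicator top [324.7 248.7] 0.88 [ 0.3787 -0.0704  0.    ]
dial_indicator top [359.1 231.4] 0.6 [ 0.431  -0.1728  0.    ]
   tri [ 0.378  -0.0709 -0.0069] [0.0013 0.0013]
calculator scene [331.5 293.6] 0.61 [0.3636 0.0589 0.    ]
calculator top [281.3 254.8] 0.77 [0.3595 0.0576 0.    ]
   tri [0.3615 0.0584 0.0004] [0.0021 0.0021]
```

```bash
python3 - <<'E'
import cv2
s=cv2.imread("pics/scene0.png");t=cv2.imread("pics/top0.png")
a=cv2.resize(s[150:370,200:440],None,fx=2.5,fy=2.5,interpolation=cv2.INTER_CUBIC)
b=cv2.resize(t[150:280,190:430],(800,433),interpolation=cv2.INTER_CUBIC)
cv2.imwrite("pics/a.png",a);cv2.imwrite("pics/b.png",b)
E
```

```text
(no output)
```

View pics/a.png

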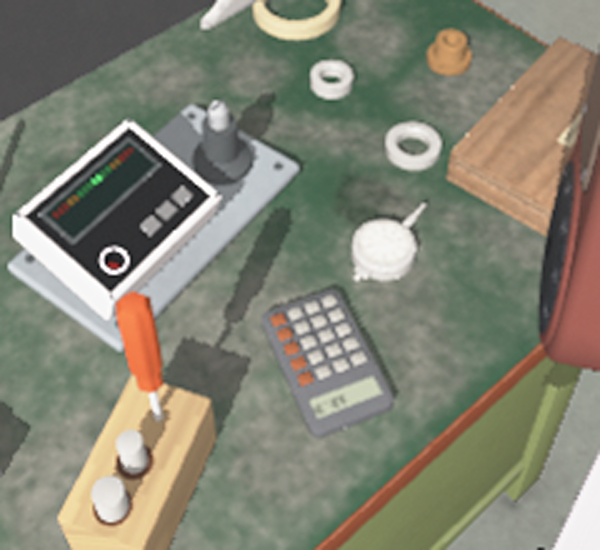

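View pics/b.png

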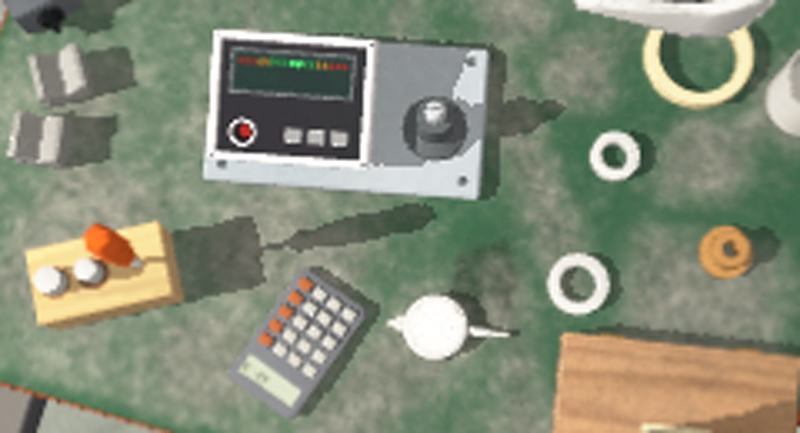

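The setting ring is the small one at scene px (330,183), with the wide ring at (365,208). The plug is at scene (288,195), the hole at (246,252), and the driver stands in the block, leaning a little. Next I need the starting orientation and where the wrist camera sits.

```bash
cat >> h.py <<'E'
from scipy.spatial.transform import Rotation as Rt
def to(pos,R=None):
    """print shift in row units (tool axes now), then turn in row units"""
    s=state();E=np.array(s["ee_rot"]);d=E.T@(np.array(pos)-np.array(s["position"]))/.075
    print("shift",np.round(d,3),"n>=",int(np.ceil(np.linalg.norm(d)/.45)))
    if R is not None:
        r=Rt.from_matrix(E.T@R).as_rotvec()/np.pi;print("turn",np.round(r,4),"n>=",int(np.ceil(np.linalg.norm(r)/.038)))
def down(a):
    "tool pointing down, its y at angle a (deg) from world x"
    a=np.radians(a);y=np.array([np.cos(a),np.sin(a),0]);z=np.array([0,0,-1.]);return np.c_[np.cross(y,z),y,z]
E
python3 - <<'E'
from h import *
s=state();E=np.array(s["ee_rot"]);c=eyes.calibration("wrist")
print(np.round(E,3),s["clock"],s["opening"]);C=-np.array(c["R"]).T@c["t"]
print("cam in tool",E.T@(C-s["position"]));print(np.round(np.array(c["R"])@E,3),np.round(c["intrinsics"],1))
for a in(0,180,-8,172): to([.50,-.217,.2],down(a))
E
```

```text
[[ 0.898  0.439 -0.   ]
 [ 0.439 -0.898  0.   ]
 [-0.    -0.    -1.   ]] 1.3 0.9984711679932978
cam in tool [ 0.08185763  0.00045094 -0.1423291 ]
[[ 0.001  1.     0.001]
 [-0.949  0.001 -0.316]
 [-0.316 -0.     0.949]] [[301.4   0.  320.1]
 [  0.  301.4 200.1]
 [  0.    0.    1. ]]
shift [ 4.718 -2.806  0.417] n>= 13
turn [-0.     -0.     -0.3552] n>= 10
shift [ 4.718 -2.806  0.417] n>= 13
turn [-0.      0.      0.6448] n>= 17
shift [ 4.718 -2.806  0.417] n>= 13
turn [-0.     -0.     -0.3108] n>= 9
shift [ 4.718 -2.806  0.417] n>= 13
turn [-0.      0.      0.6892] n>= 19
```

```bash
python3 -m pendant '.337 -.2 0 0 0 0 1;.337 -.2 0 0 0 0 1;.337 -.2 0 0 0 0 1;.337 -.2 0 0 0 0 1;.337 -.2 0 0 0 0 1;.337 -.2 0 0 0 0 1;.337 -.2 0 0 0 0 1;.337 -.2 0 0 0 0 1;.337 -.2 0 0 0 0 1;.337 -.2 0 0 0 0 1;.337 -.2 0 0 0 0 1;.337 -.2 0 0 0 0 1;.337 -.2 0 0 0 0 1;.337 -.2 0 0 0 0 1;0 0 0 0 0 -.037 1;0 0 0 0 0 -.037 1;0 0 0 0 0 -.037 1;0 0 0 0 0 -.037 1;0 0 0 0 0 -.037 1;0 0 0 0 0 -.037 1'
python3 -m pendant '0 0 0.08 0 0 -.0333 1;0 0 0.08 0 0 -.0333 1;0 0 .08 0 0 -.0333 1;0 0 .08 0 0 -.0333 1;0 0 0 0 0 0 1'
python3 - <<'E'
from h import *
im=eyes.camera("wrist");c=eyes.calibration("wrist");cv2.imwrite("pics/w1.png",im[:,:,::-1])
for k,z in dict(setting_ring_centre=.0075,setting_ring=0,plug_seat=.074,guard_hole=.079,bore_gauge=0).items():
    for m in nets.mark_of(k,"wrist")[:2]: print(k,np.round(m["point"],1),round(m["confidence"],2),np.round(onz(c,m["point"],z),4))
E
```

```text
clock: 2.97
position: [0.5003, -0.2173, 0.2314]
ee_rot: [[0.401, 0.916, 0.0], [0.916, -0.401, -0.0], [0.0, 0.0, -1.0]]
force: [-0.0, -0.1, 0.7]
opening: 1.002
finger_force: 0.0
clock: 3.38
position: [0.4994, -0.2169, 0.2059]
ee_rot: [[-0.002, 1.0, -0.002], [1.0, 0.002, 0.001], [0.001, -0.002, -1.0]]
force: [-0.3, 0.2, -0.4]
opening: 1.004
finger_force: 0.0
setting_ring_centre [353.9 174.1] 0.97 [ 0.5391 -0.2175  0.0075]
setting_ring [352.2 169.2] 0.77 [ 0.5377 -0.2134  0.    ]
```

View pics/w1.png

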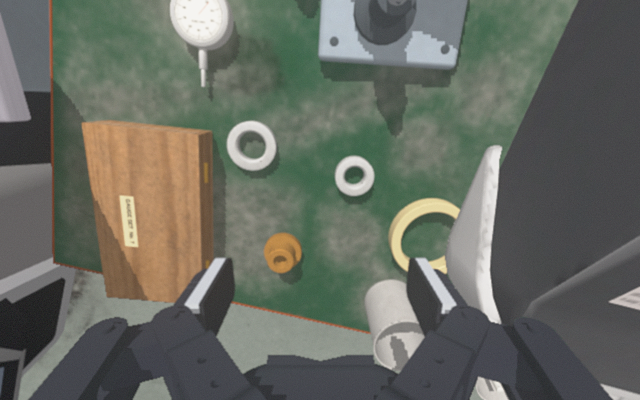

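The setting ring is at px (354,176), clear of the wide ring at (251,146), with a yellow ring close by at (430,235). I'll approach with the fingers partly open and look again from closer.

```bash
python3 -m pendant '0 .26 .3 0 0 0 .45;0 .26 .3 0 0 0 .45;0 0 .3 0 0 0 .45;0 0 .3 0 0 0 .45;0 0 .2 0 0 0 .45;0 0 0 0 0 0 .45'
python3 - <<'E'
from h import *
im=eyes.camera("wrist");c=eyes.calibration("wrist");cv2.imwrite("pics/w2.png",im[:,:,::-1])
for k,z in dict(setting_ring_centre=.0075,setting_ring=0,plug_seat=.074).items():
    for m in nets.mark_of(k,"wrist")[:2]: print(k,np.round(m["point"],1),round(m["confidence"],2),np.round(onz(c,m["point"],z),4))
r=nets.regions_of("setting_ring","wrist")[0]; M=r["pixels"].astype(np.uint8)
# fit: silhouette of solid ring, IoU over x,y
cs=max(cv2.findContours(M,cv2.RETR_EXTERNAL,cv2.CHAIN_APPROX_NONE)[0],key=len)
t=np.linspace(0,2*np.pi,60)
def sil(p):
    P=[proj(c,np.c_[p[0]+.022*np.cos(t),p[1]+.022*np.sin(t),0*t+z]) for z in(0,.015)]
    h=cv2.convexHull(np.vstack(P).astype(np.float32));return h
A=np.zeros_like(M);cv2.fillPoly(A,[cs],1)
from scipy.optimize import minimize
def cost(p):
    B=np.zeros_like(M);cv2.fillPoly(B,[np.round(sil(p)*16).astype(np.int32)],1,shift=4);return int((A!=B).sum())
b=minimize(cost,onz(c,nets.mark_of("setting_ring_centre","wrist")[0]["point"],.0075)[:2],method="Nelder-Mead",options=dict(initial_simplex=[[.535,-.217],[.541,-.217],[.537,-.211]]))
print(b.x,b.fun,A.sum(),state()["position"],state()["opening"])
im[A>0]=im[A>0]//2; cv2.polylines(im,[np.round(sil(b.x)).astype(int)],True,(255,0,0),1);cv2.imwrite("pics/w2f.png",im[:,:,::-1])
E
```

```text
clock: 4.18
position: [0.5365, -0.2158, 0.0982]
ee_rot: [[0.001, 1.0, -0.007], [1.0, -0.001, 0.004], [0.004, -0.007, -1.0]]
force: [-0.4, 0.3, -0.6]
opening: 0.724
finger_force: 0.0
setting_ring_centre [321.3 207.4] 0.73 [ 0.5389 -0.2198  0.0075]
setting_ring [319.6 204.5] 0.87 [ 0.5375 -0.2198  0.    ]
setting_ring [323.4 209.1] 0.57 [ 0.5407 -0.224   0.    ]
[ 0.54013432 -0.22053545] 75.0 2409 [ 0.54054255 -0.21816266  0.1043892 ] 0.728318765327105
```

View pics/w2f.png

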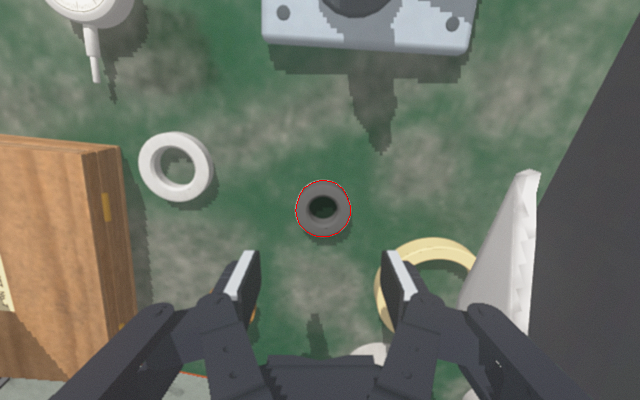

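The fitted outline matches the ring at px (323,209), but the arm was still settling. I'll settle it and repeat the fit.

```bash
cat >> h.py <<'E'
from scipy.optimize import minimize
def look(name="wrist"):
    c=eyes.calibration(name);return eyes.camera(name),c
def ringfit(c,M,x0,z0=0):
    M=M.astype(np.uint8);cs=max(cv2.findContours(M,cv2.RETR_EXTERNAL,cv2.CHAIN_APPROX_NONE)[0],key=len)
    A=np.zeros_like(M);cv2.fillPoly(A,[cs],1);t=np.linspace(0,2*np.pi,60)
    def cost(p):
        h=cv2.convexHull(np.vstack([proj(c,np.c_[p[0]+.022*np.cos(t),p[1]+.022*np.sin(t),0*t+z]) for z in(z0,z0+.015)]).astype(np.float32))
        B=np.zeros_like(M);cv2.fillPoly(B,[np.round(h*16).astype(np.int32)],1,shift=4);return int((A!=B).sum())
    x0=np.array(x0);b=minimize(cost,x0,method="Nelder-Mead",options=dict(initial_simplex=[x0-.003,x0+[.004,-.003],x0+[0,.004]]));return b.x,b.fun,A.sum()
E
python3 -m pendant '0 0 0 0 0 0 .45;0 0 0 0 0 0 .45;0 0 0 0 0 0 .45;0 0 0 0 0 0 .45'
python3 - <<'E'
from h import *
s=state();im,c=look()
print(s["position"],state()["position"])
print(ringfit(c,nets.regions_of("setting_ring","wrist")[0]["pixels"],[.539,-.219]))
m=nets.mark_of("setting_ring_centre","wrist")[0];x=onz(c,m["point"],.0075);print(x)
E
```

```text
clock: 4.82
position: [0.5393, -0.2175, 0.1027]
ee_rot: [[0.0, 1.0, 0.001], [1.0, -0.0, -0.0], [-0.0, 0.001, -1.0]]
force: [-0.6, -0.3, 0.2]
opening: 0.73
finger_force: 0.0
[ 0.53933871 -0.21747014  0.10266259] [ 0.53925992 -0.21744006  0.10251508]
(array([ 0.53873818, -0.21870092]), np.float64(109.0), np.uint64(2363))
[ 0.53622867 -0.21596163  0.0075    ]
```

```bash
python3 -m pendant '-.016 -.008 .25 0 0 0 .45;0 0 .3 0 0 0 .45;0 0 .3 0 0 0 .45;0 0 .25 0 0 0 .45;0 0 .15 0 0 0 .45;0 0 .1 0 0 0 .45;0 0 0 0 0 0 .45;0 0 0 0 0 0 .45;0 0 0 0 0 0 -1;0 0 0 0 0 0 -1;0 0 0 0 0 0 -1;0 0 0 0 0 0 -1;0 0 0 0 0 0 -1;0 0 0 0 0 0 -1'
python3 - <<'E'
from h import *
im,c=look();cv2.imwrite("pics/w3.png",im[150:400,150:490,::-1])
E
```

```text
clock: 6.13
position: [0.5401, -0.2194, 0.0031]
ee_rot: [[0.0, 1.0, 0.003], [1.0, -0.0, -0.002], [-0.002, 0.003, -1.0]]
force: [-0.0, 0.2, 5.5]
opening: 0.477
finger_force: 61.0
```

View pics/w3.png

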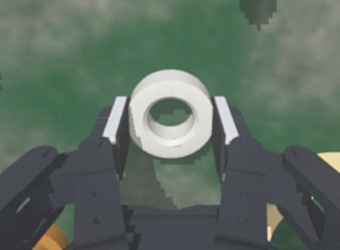

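```bash
python3 -m pendant '0 0 0 0 0 0 -1;0 0 0 0 0 0 -1'
python3 - <<'E'
from h import *
s=state();im,c=look();print(s["position"],s["opening"],s["force"],s["moment"])
for i in range(2):print(ringfit(c,nets.regions_of("setting_ring","wrist")[0]["pixels"],[.539,-.219]))
print(onz(c,nets.mark_of("setting_ring_centre","wrist")[0]["point"],.0075))
E
```

```text
clock: 6.35
position: [0.5401, -0.2194, 0.003]
ee_rot: [[0.0, 1.0, 0.003], [1.0, -0.0, -0.002], [-0.002, 0.003, -1.0]]
force: [-0.5, 0.5, 6.0]
opening: 0.483
finger_force: 61.0
[ 0.5401019  -0.21938785  0.00303796] 0.482965547760447 [-0.46746501  0.45574019  5.99784031] [0.08817233 0.14747181 0.05105388]
(array([ 0.54092688, -0.21926412]), np.float64(389.0), np.uint64(6017))
(array([ 0.54092688, -0.21926412]), np.float64(389.0), np.uint64(6017))
[ 0.54020168 -0.21735736  0.0075    ]
```

```bash
python3 -m pendant '0 0 -.1 0 0 0 -1;0 0 -.25 0 0 0 -1;0 0 -.38 0 0 0 -1;0 0 -.38 0 0 0 -1;0 0 -.38 0 0 0 -1;0 0 -.38 0 0 0 -1;0 0 -.38 0 0 0 -1;.2 .06 -.1 0 0 0 -1;.3 .06 0 0 0 0 -1;.3 .06 0 0 0 0 -1;.3 0 0 0 0 0 -1;.1 0 0 0 0 0 -1;0 0 0 0 0 0 -1;0 0 0 0 0 0 -1;0 0 0 0 0 0 -1;0 0 0 0 0 0 -1'
python3 - <<'E'
from h import *
s=state();im,c=look();print(s["position"],s["opening"],s["force"]);cv2.imwrite("pics/w4.png",im[:,:,::-1])
for k,z in dict(plug_seat=.074,guard_hole=.079,button_top=.062,bore_gauge=0,setting_ring_centre=s["position"][2]+.0045).items():
    for m in nets.mark_of(k,"wrist")[:2]: print(k,np.round(m["point"],1),round(m["confidence"],2),np.round(onz(c,m["point"],z),4))
print(ringfit(c,nets.regions_of("setting_ring","wrist")[0]["pixels"],s["position"][:2],s["position"][2]-.003))
E
```

```text
clock: 7.88
position: [0.5521, -0.1297, 0.1773]
ee_rot: [[0.001, 1.0, 0.0], [1.0, -0.001, -0.0], [-0.0, 0.0, -1.0]]
force: [-0.3, -0.3, -0.5]
opening: 0.484
finger_force: 60.8
[ 0.55207275 -0.12970752  0.17729278] 0.4843216920191949 [-0.27302044 -0.30382808 -0.46230433]
plug_seat [327.5 108.5] 0.97 [ 0.5585 -0.055   0.074 ]
bore_gauge [340.9  14.6] 0.92 [0.5719 0.0262 0.    ]
setting_ring_centre [321.6 260. ] 0.84 [ 0.5535 -0.127   0.1818]
(array([ 0.56007275, -0.28670752]), np.float64(22965.0), np.uint64(22965))
```

View pics/w4.png

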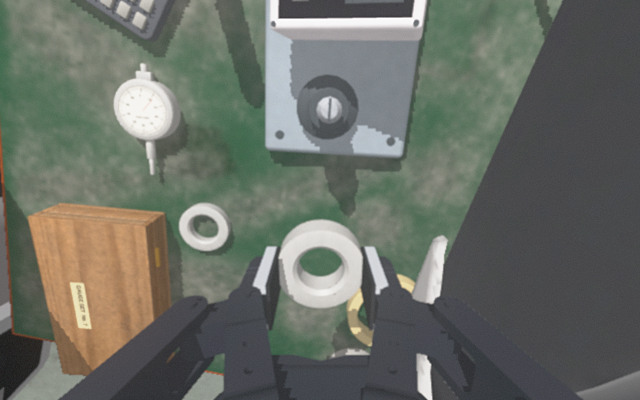

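The ring is held and centred between the pads at px (320,262). The plug's bright top is at about (330,109). I'll locate both more finely.

```bash
python3 - <<'E'
from h import *
im=cv2.imread("pics/w4.png");c=eyes.calibration("wrist");s=state()
g=cv2.cvtColor(im,cv2.COLOR_BGR2GRAY)
print(g[90:130:2,308:352:2])
x,y,z=s["position"]
P=proj(c,[[.5585,-.055,.098],[.5585,-.055,.074],[x,y,z-.003],[x,y,z+.012],[x+.012,y,z+.012],[x-.012,y,z+.012],[x,y+.022,z+.012],[x,y-.022,z+.012]]);print(P)
a=cv2.resize(im[60:160,260:400],None,fx=4,fy=4,interpolation=cv2.INTER_CUBIC);b=cv2.resize(im[210:320,250:390],None,fx=4,fy=4,interpolation=cv2.INTER_CUBIC)
cv2.imwrite("pics/w4z.png",np.vstack([a[:,:],b])[:,:][:600*2:1]) ; cv2.imwrite("pics/w4z.png",cv2.resize(np.vstack([a,b]),None,fx=.7,fy=.7))
E
```

```text
[[116 119 123 123 122 118 118 115 114 113 111 110 112 114 113 106  94  83
   83  84  80  81]
 [117 115 122 120 122 115 114 109 111 112 112 109 110 113 111 113 113  95
   84  85  82  81]
 [116 118 118 115 109 113 114 111 113 112 111 109 110 110 109 111 113 107
   87  83  83  80]
 [118 119 113 114 111 113 109 109 114 128 152 172 126 113 108 109 112 115
  105  88  82  78]
 [115 115 112 112 113 110 106 154 204 225 212 161 207 183 142 108 112 111
  113  99  77  78]
 [108 108 113 109 110 111 159 222 224 226 205 121 216 215 200 142 109 109
  106 105  88  81]
 [109 110 109 112 108 155 220 222 225 226 188 130 214 210 201 181 124 106
  110 109 105  95]
 [105 110 110 111 111 184 217 221 224 217 178 126 212 212 193 187 161 111
  109 108 106  97]
 [101 109 114 109 125 185 201 217 217 219 183 133 210 210 202 171 166 116
  109 111 106 100]
 [103 110 108 106 141 187 191 206 210 217 170 142 208 207 202 163 158 114
  107 110 101 102]
 [100 112 113 106 141 177 189 206 203 207 164 149 210 205 201 154 145 118
  106 108 104  97]
 [ 99 109 110 111 121 163 169 202 204 202 146 153 212 209 193 142 138 112
  1
[... 293 characters left out ...]
]
 [ 95  97 105 106 111  97  94 117 122 122 111 117 123 120 112  90  79  82
  101  85  91  96]
 [ 99  97  91 107 110 103  78  91 103 112 114 117 112 103  85  82  80  84
   91  75  89  94]
 [ 95  96  81  93 106 104  81  84  84  82  88  86  83  81  82  81  82  77
   81  81  85  91]
 [ 96 100  91  83  91 105  85  84  81  87  83  81  80  82  82  84  79  79
   78  81  86  93]
 [ 96  98  89  81  79  84  79  81  83  83  83  79  82  84  79  81  81  78
   79  78  84 105]]
[[328.37640947 110.61354998]
 [327.6031143  109.57159178]
 [318.82662536 257.41910914]
 [318.67779191 272.44578168]
 [342.90899235 272.46338777]
 [294.44883417 272.43127881]
 [318.62024275 231.7620782 ]
 [318.7300928  309.53607525]]
```

View pics/w4z.png

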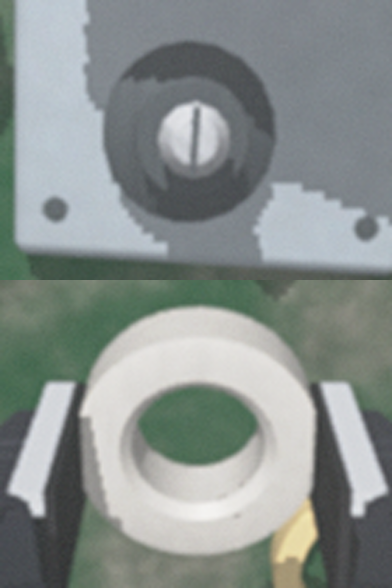

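```bash
python3 -m pendant '.25 .02 .05 0 0 0 -1;.25 .02 .15 0 0 0 -1;.25 .02 .2 0 0 0 -1;.2 .016 .2 0 0 0 -1;.05 0 .1 0 0 0 -1;0 0 0 0 0 0 -1;0 0 0 0 0 0 -1;0 0 0 0 0 0 -1;0 0 0 0 0 0 -1'
python3 - <<'E'
from h import *
s=state();im,c=look();print(s["position"],s["opening"],s["force"])
x,y,z=s["position"];print(proj(c,[[x,y,z+.012],[x,y,z-.003],[.5591,-.0535,.098],[.5591,-.0535,.074]]))
a=cv2.resize(im[190:340,230:410,::-1],None,fx=3,fy=3,interpolation=cv2.INTER_CUBIC);cv2.imwrite("pics/w5.png",a)
E
```

```text
clock: 8.98
position: [0.5589, -0.0547, 0.1262]
ee_rot: [[0.001, 1.0, 0.002], [1.0, -0.001, -0.001], [-0.001, 0.002, -1.0]]
force: [-0.3, 0.0, -0.4]
opening: 0.483
finger_force: 60.8
[ 0.5588784  -0.05471551  0.1261519 ] 0.4834147895780218 [-0.26057143  0.04845946 -0.38488601]
[[318.79156008 272.51929114]
 [318.86207271 257.46113367]
 [319.31064141 235.56721933]
 [319.34214802 220.80470565]]
```

View pics/w5.png

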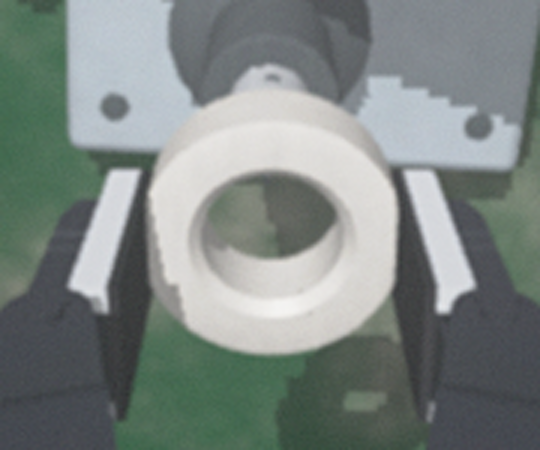

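The ring hides most of the plug here, though the two line up sideways to within a pixel (plug ≈ col 320, ring ≈ col 321). I'll back off a little and fit the known circles to the image edges numerically.

```bash
cat >> h.py <<'E'
def edgefit(im,c,circ,x0,span=.006,step=.0005,arc=(0,2*np.pi),wsign=None):
    """circ: list of (radius,z,sign): sign +1 bright inside. score mean signed radial contrast"""
    g=cv2.GaussianBlur(cv2.cvtColor(im,cv2.COLOR_RGB2GRAY).astype(np.float32),(0,0),.8);t=np.linspace(*arc,90)
    best=[]
    for dx in np.arange(-span,span+1e-9,step):
        for dy in np.arange(-span,span+1e-9,step):
            sc=0
            for r,z,sg in circ:
                v=[]
                for rr in(r-.0008,r+.0008):
                    p=proj(c,np.c_[x0[0]+dx+rr*np.cos(t),x0[1]+dy+rr*np.sin(t),0*t+z]).astype(np.float32)
                    v.append(cv2.remap(g,p[:,0].reshape(1,-1),p[:,1].reshape(1,-1),cv2.INTER_LINEAR)[0])
                d=(v[0]-v[1]);sc+=np.mean(np.clip(d*sg if sg else abs(d),-15,15))
            best.append((sc,x0[0]+dx,x0[1]+dy))
    best.sort(reverse=True);b=np.array(best[:6]);return np.round(np.r_[b[0],np.average(b[:,1:],axis=0)],4)
E
python3 -m pendant '-.2 0 0 0 0 0 -1;-.2 0 0 0 0 0 -1;-.1 -.013 0 0 0 0 -1;0 0 0 0 0 0 -1;0 0 0 0 0 0 -1;0 0 0 0 0 0 -1;0 0 0 0 0 0 -1;0 0 0 0 0 0 -1'
python3 - <<'E'
from h import *
s=state();im,c=look();x,y,z=s["position"];print(x,y,z);np.savez("w6.npz",im=im)
cv2.imwrite("pics/w6.png",cv2.resize(im[130:340,230:410,::-1],None,fx=2.85,fy=2.85,interpolation=cv2.INTER_CUBIC))
P=(.5585,-.0545)
print("cone ",edgefit(im,c,[(.0095,.092,1)],P))
print("shld ",edgefit(im,c,[(.0165,.074,0)],P))
print("both ",edgefit(im,c,[(.0095,.092,1),(.0165,.074,0)],P))
print("foot ",edgefit(im,c,[(.029,.034,-1)],P))
for h in(.010,.012,.014):print("ringtop",h,edgefit(im,c,[(.022,z+h,0),(.012,z+h,0)],(x,y)))
print("ringout",edgefit(im,c,[(.022,z+.012,1)],(x,y)))
E
```

```text
clock: 9.7
position: [0.5568, -0.0905, 0.1248]
ee_rot: [[-0.001, 1.0, -0.0], [1.0, 0.001, 0.0], [0.0, -0.0, -1.0]]
force: [-0.5, 0.6, -0.8]
opening: 0.483
finger_force: 60.8
0.5568182342371113 -0.09050164334985708 0.12479633723989605
cone  [14.949   0.5595 -0.0535  0.5588 -0.0534]
shld  [10.3675  0.5525 -0.0495  0.5536 -0.0506]
both  [23.3692  0.5585 -0.055   0.5588 -0.0543]
foot  [13.5549  0.559  -0.0545  0.5588 -0.0547]
ringtop 0.01 [29.6757  0.5578 -0.09    0.5576 -0.09  ]
ringtop 0.012 [28.6967  0.5573 -0.089   0.5573 -0.0888]
ringtop 0.014 [27.4531  0.5573 -0.0875  0.5573 -0.0871]
ringout [14.1701  0.5573 -0.0895  0.5576 -0.0895]
```

View pics/w6.png

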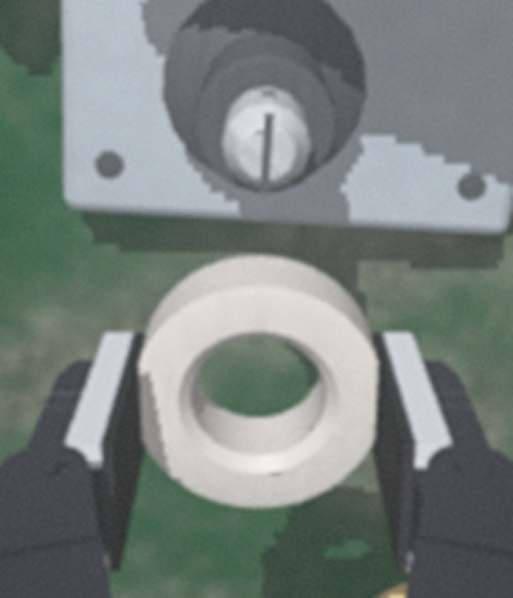

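The plug's top is clear at px (324,178). The fits agree on its axis at about (0.5588, -0.0545), and the ring centre sits at about TCP + (0.8, 0.8) mm. I'll go over the plug and start down.

```bash
python3 -m pendant '.15 .008 0 0 0 0 -1;.2 .008 0 0 0 0 -1;.12 0 0 0 0 0 -1;0 0 0 0 0 0 -1;0 0 0 0 0 0 -1;0 0 0 0 0 0 -1;0 0 0.1 0 0 0 -1;0 0 .1 0 0 0 -1;0 0 .1 0 0 0 -1;0 0 .06 0 0 0 -1;0 0 0 0 0 0 -1;0 0 0 0 0 0 -1'
```

```text
clock: 10.75
position: [0.5574, -0.0559, 0.0968]
ee_rot: [[0.0, 1.0, -0.002], [1.0, -0.0, 0.0], [0.0, -0.002, -1.0]]
force: [0.9, 0.1, -1.1]
opening: 0.481
finger_force: 60.8
```

```bash
python3 -m pendant '.012 .007 0 0 0 0 -1;0 0 .05 0 0 0 -1;0 0 .05 0 0 0 -1;0 0 .04 0 0 0 -1;0 0 0 0 0 0 -1;0 0 0 0 0 0 -1'; python3 -m pendant '0 0 .03 0 0 0 -1;0 0 .03 0 0 0 -1;0 0 .03 0 0 0 -1;0 0 0 0 0 0 -1;0 0 0 0 0 0 -1'
```

```text
clock: 11.25
position: [0.5582, -0.0548, 0.0869]
ee_rot: [[0.0, 1.0, -0.001], [1.0, -0.0, 0.0], [0.0, -0.001, -1.0]]
force: [1.0, -0.0, -0.6]
opening: 0.48
finger_force: 60.8
clock: 11.67
position: [0.5583, -0.0549, 0.0803]
ee_rot: [[0.0, 1.0, -0.001], [1.0, -0.0, 0.0], [0.0, -0.001, -1.0]]
force: [0.3, 0.6, -1.7]
opening: 0.481
finger_force: 60.8
```

Free so far. I'll step down to contact.

```bash
python3 -m pendant '0 0 .02 0 0 0 -1;0 0 .015 0 0 0 -1;0 0 0 0 0 0 -1;0 0 0 0 0 0 -1';python3 -m pendant '0 0 .015 0 0 0 -1;0 0 0 0 0 0 -1;0 0 0 0 0 0 -1'
```

```text
clock: 12.0
position: [0.5585, -0.0549, 0.0778]
ee_rot: [[0.0, 1.0, -0.0], [1.0, -0.0, 0.0], [0.0, -0.0, -1.0]]
force: [-1.1, 0.6, -1.1]
opening: 0.481
finger_force: 60.8
clock: 12.25
position: [0.5588, -0.055, 0.0771]
ee_rot: [[0.0, 1.0, 0.001], [1.0, -0.0, -0.0], [-0.0, 0.001, -1.0]]
force: [-0.0, 0.2, 1.0]
opening: 0.479
finger_force: 61.0
```

```bash
python3 -m pendant '0 0 .015 0 0 0 -1;0 0 0 0 0 0 -1;0 0 0 0 0 0 -1'
```

```text
clock: 12.5
position: [0.5589, -0.055, 0.077]
ee_rot: [[0.0, 1.0, 0.0], [1.0, -0.0, -0.0], [-0.0, 0.0, -1.0]]
force: [-3.1, 1.1, 6.8]
opening: 0.478
finger_force: 61.6
```

```bash
python3 -m pendant '0 0 -.015 0 0 0 -1;0 0 0 0 0 0 .3;0 0 0 0 0 0 .3;0 0 0 0 0 0 .3;0 0 0 0 0 0 .3;0 0 -.1 0 0 0 .3;0 0 -.2 0 0 0 .3;0 0 -.3 0 0 0 .3;0 0 -.4 0 0 0 .3;0 0 -.4 0 0 0 .3;0 0 -.4 0 0 0 .3;.3 -.1 -.3 0 0 0 .3;.3 -.1 0 0 0 0 .3;.3 -.1 0 0 0 0 .3;.2 -.1 0 0 0 0 .3;0 0 0 0 0 0 .3;0 0 0 0 0 0 .3;0 0 0 0 0 0 .3;0 0 0 0 0 0 .3;0 0 0 0 0 0 .3'
python3 - <<'E'
from h import *
s=state();im,c=look();print(s["position"]);cv2.imwrite("pics/w7.png",im[:,:,::-1])
for k,z in dict(plug_seat=.074,guard_hole=.079,button_top=.062,bore_gauge=0,setting_ring_centre=.0815,driver_handle=.1615,tool_block=0).items():
    for m in nets.mark_of(k,"wrist")[:2]: print(k,np.round(m["point"],1),round(m["confidence"],2),np.round(onz(c,m["point"],z),4))
for z in(.074,.098):
  L=nets.regions_of("setting_ring","wrist")
  if L:print("ring at",z,ringfit(c,L[0]["pixels"],[.5588,-.0545],z))
E
```

```text
clock: 14.17
position: [0.5289, 0.0267, 0.2342]
ee_rot: [[0.001, 1.0, -0.0], [1.0, -0.001, -0.0], [-0.0, -0.0, -1.0]]
force: [-0.2, -0.7, 0.0]
opening: 0.655
finger_force: 0.0
[0.52891169 0.02668055 0.23423409]
guard_hole [335.8  95.9] 0.88 [0.5442 0.1112 0.079 ]
guard_hole [185.1 139.2] 0.44 [0.3979 0.0714 0.079 ]
button_top [335.9  97.5] 0.46 [0.5451 0.1099 0.062 ]
bore_gauge [355.9 166.6] 0.81 [0.5749 0.0273 0.    ]
setting_ring_centre [346.8 251.7] 0.62 [ 0.5586 -0.0499  0.0815]
ring at 0.074 (array([ 0.55969999, -0.05498085]), np.float64(92.0), np.uint64(1351))
ring at 0.098 (array([ 0.55692109, -0.04352734]), np.float64(358.0), np.uint64(1351))
```

View pics/w7.png

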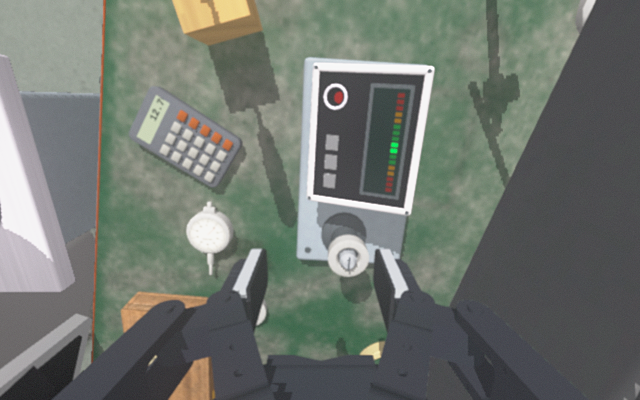

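The ring is seated at px (348,257): the silhouette fits z = 0.074 far better than 0.098. The guard hole's white rim is at (336,96). Next I'll look at the screwdriver from above.

```bash
python3 -m pendant '0 0 -.31 0 0 0 .3;0 -.1 -.31 0 0 0 .3;.2 -.25 -.31 0 0 0 .3;.3 -.3 0 0 0 0 .3;.3 -.3 0 0 0 0 .3;.2 -.28 0 0 0 0 .3;.1 -.1 0 0 0 0 .3;0 0 0 0 0 0 .3;0 0 0 0 0 0 .3;0 0 0 0 0 0 .3;0 0 0 0 0 0 .3;0 0 0 0 0 0 .3'
python3 - <<'E'
from h import *
s=state();im,c=look();print(s["position"],s["opening"]);cv2.imwrite("pics/w8.png",im[:,:,::-1])
print("cam",-np.array(c["R"]).T@c["t"])
for k,z in dict(plug_seat=.074,guard_hole=.079,button_top=.062,driver_handle=.1615,tool_block=0,driver_tip=.012,screwdriver=.11).items():
    for m in nets.mark_of(k,"wrist")[:2]: print(k,np.round(m["point"],1),round(m["confidence"],2),np.round(onz(c,m["point"],z),4))
hsv=cv2.cvtColor(im,cv2.COLOR_RGB2HSV);M=((hsv[...,0]<14)&(hsv[...,1]>170)&(hsv[...,2]>110)).astype(np.uint8)
n,l,st,ce=cv2.connectedComponentsWithStats(M)
for i in np.argsort(-st[1:,4])[:3]+1: print("orange",st[i],ce[i])
for r in nets.regions_of("screwdriver","wrist")[:2]: print(r["bbox"],r["confidence"],r["pixels"].sum())
# base left edge in w7 
E
```

```text
clock: 15.67
position: [0.4296, 0.1094, 0.3039]
ee_rot: [[0.001, 1.0, -0.0], [1.0, -0.001, -0.0], [-0.0, -0.0, -1.0]]
force: [0.2, 0.3, -0.1]
opening: 0.652
finger_force: 0.0
[0.42958819 0.109378   0.30386809] 0.6521349872180786
cam [0.43047564 0.19053074 0.44617424]
plug_seat [410.7 281.4] 0.83 [ 0.5593 -0.0558  0.074 ]
plug_seat [408.3 162.7] 0.31 [0.5402 0.1159 0.074 ]
guard_hole [409.  164.1] 0.96 [0.5397 0.1151 0.079 ]
button_top [408.9 163.3] 0.58 [0.5446 0.1127 0.062 ]
tool_block [311.   69.7] 0.67 [0.4176 0.2294 0.    ]
driver_tip [410.  162.2] 0.71 [0.5609 0.1042 0.012 ]
screwdriver [317.5  85.1] 0.87 [0.4274 0.205  0.11  ]
orange [309  76  30  32 704] [323.77982955  91.67613636]
orange [613   0  27   9  35] [626.2          3.82857143]
orange [285 175   5   4   9] [287.11111111 176.77777778]
[306.2, 78.7, 340.3, 110.2] 0.85 748
```

```bash
cat > m.py <<'E'
from h import *
def rim(im,px):
    x,y=np.round(px).astype(int);r=20;q=im[y-r:y+r+1,x-r:x+r+1].astype(int)
    M=((q.min(2)>150)&(q.max(2)-q.min(2)<40)).astype(np.uint8)
    cs=[k for k in cv2.findContours(M,cv2.RETR_EXTERNAL,cv2.CHAIN_APPROX_NONE)[0] if len(k)>12]
    out=[]
    for k in cs:
        e=cv2.fitEllipse(k)
        if np.hypot(e[0][0]-r,e[0][1]-r)<6: out.append((np.array(e[0])+[x-r,y-r],e[1]))
    return out
E
python3 - <<'E'
from m import *
s=state();c8=eyes.calibration("wrist");E=np.array(s["ee_rot"]);im8=cv2.imread("pics/w8.png")[:,:,::-1];im7=cv2.imread("pics/w7.png")[:,:,::-1]
for z in(.17,.19,.2,.2125):print("drv",z,onz(c8,[323.8,91.7],z))
# calibration of w7: same R up to tiny change; shift by TCP difference
c7=dict(c8);R=np.array(c8["R"]);d=np.array([.52891,.02668,.23423])-s["position"];c7["t"]=np.array(c8["t"])-R@d
a7=rim(im7,(335.8,96));a8=rim(im8,(409,164));print(a7,a8)
print(tri([ray(c7,a7[0][0]),ray(c8,a8[0][0])]))
ct=eyes.calibration("top");cs=eyes.calibration("scene")
print(tri([ray(c7,a7[0][0]),ray(c8,a8[0][0]),ray(ct,(261.8,190.2)),ray(cs,(246.4,251.1))]))
# base left edge in w7: rows 210..250 and the readout frame left edge rows 70..200
g=cv2.cvtColor(im7,cv2.COLOR_RGB2HSV)[...,1].astype(float)
pts=[]
for r in list(range(75,250,5)):
    row=cv2.GaussianBlur(g[r:r+1,270:330],(0,0),1)[0];k=np.argmin(np.diff(row));pts.append(onz(c7,(270+k+.5,r),.018)[:2])
pts=np.array(pts);p=np.polyfit(pts[:,1],pts[:,0],1);res=pts[:,0]-np.polyval(p,pts[:,1]);ok=abs(res)<.003
p=np.polyfit(pts[ok,1],pts[ok,0],1);print("yaw deg",-np.degrees(np.arctan(p[0])),ok.sum(),len(ok),np.std(pts[ok,0]-np.polyval(p,pts[ok,1])))
E
```

```text
drv 0.17 [0.43255635 0.19781417 0.17      ]
drv 0.19 [0.43234273 0.19733176 0.19      ]
drv 0.2 [0.43223592 0.19709056 0.2       ]
drv 0.2125 [0.43210241 0.19678905 0.2125    ]
[(array([335.1006012 ,  96.12066841]), (23.68634796142578, 25.930564880371094))] [(array([409.37450409, 165.02191162]), (18.1221923828125, 19.25860023498535))]
(array([0.5442268 , 0.11140026, 0.06342461]), [0.00019735864315757274, 0.00019735864315744464])
(array([0.54069956, 0.11132648, 0.07308611]), [0.0029544550737688204, 0.002346427781204271, 0.002747137149831424, 0.0028976296386710866])
yaw deg -7.285480650385559 23 35 0.0016481890177556977
```

```bash
python3 -m pendant '.25 .02 0 0 0 0 .3;.35 .016 0 0 0 0 .3;.35 0 0 0 0 0 .3;.22 0 0 0 0 0 .3;0 0 0 0 0 0 .3;0 0 0 0 0 0 .3;0 0 .3 0 0 0 .3;0 0 .35 0 0 0 .3;0 0 .35 0 0 0 .3;0 0 .3 0 0 0 .3;0 0 .25 0 0 0 .3;0 0 .15 0 0 0 .3;0 0 .11 0 0 0 .3;0 0 0 0 0 0 .3;0 0 0 0 0 0 .3;0 0 0 0 0 0 .3'
python3 -m pendant '0 0 0 0 0 0 -1;0 0 0 0 0 0 -1;0 0 0 0 0 0 -1;0 0 0 0 0 0 -1;0 0 0 0 0 0 -1;0 0 0 0 0 0 -1;0 0 0 0 0 0 -1'
python3 - <<'E'
from h import *
print(state()["moment"])
E
```

```text
clock: 17.45
position: [0.4327, 0.198, 0.1698]
ee_rot: [[0.0, 1.0, 0.003], [1.0, -0.0, 0.001], [0.001, 0.003, -1.0]]
force: [0.5, 0.1, 0.1]
opening: 0.652
finger_force: 0.0
clock: 18.03
position: [0.4316, 0.1981, 0.1689]
ee_rot: [[0.0, 1.0, -0.0], [1.0, -0.0, 0.0], [0.0, -0.0, -1.0]]
force: [-1.2, -0.0, 5.0]
opening: 0.259
finger_force: 58.8
[0.03838377 0.68110118 0.05589451]
```

```bash
python3 -m pendant '0 0 -.1 0 0 0 -1;0 0 -.2 0 0 0 -1;0 0 -.3 0 0 0 -1;0 0 -.3 0 0 0 -1;0 0 -.3 0 0 0 -1;0 0 -.3 0 0 0 -1;0 0 -.3 0 0 0 -1;0 0 -.2 0 0 0 -1;0 0 0 0 0 0 -1;0 0 0 0 0 0 -1;0 0 0 0 0 0 -1;0 0 0 0 0 0 -1'
python3 - <<'E'
from m import *
s=state();p=np.array(s["position"]);print(p,s["opening"])
rs={}
for n in("wrist","top","scene"):
    im,c=look(n);cv2.imwrite(f"pics/l_{n}.png",im[:,:,::-1])
    print(n,"pred tip",proj(c,p+[0,0,-.157])[0],"pred handle",proj(c,p+[0,0,-.0075])[0])
    for k in("driver_tip","driver_handle","guard_hole"):
        for m in nets.mark_of(k,n)[:2]: print("  ",k,np.round(m["point"],1),round(m["confidence"],2)); 
        L=nets.mark_of(k,n)
        if L: rs.setdefault(k,[]).append(ray(c,L[0]["point"]))
for k in rs:
    if len(rs[k])>1: print(k,tri(rs[k]))
E
```

```text
clock: 19.03
position: [0.4306, 0.1975, 0.3162]
ee_rot: [[0.0, 1.0, -0.003], [1.0, -0.0, -0.001], [-0.001, -0.003, -1.0]]
force: [-0.2, 0.2, -0.4]
opening: 0.262
finger_force: 58.8
[0.43064476 0.19748438 0.31615766] 0.26173292349350713
wrist pred tip [320.07070081 182.91533844] pred handle [318.96311328 253.41501849]
   driver_tip [319. 186.] 0.89
   driver_handle [320.3 255.2] 0.81
   guard_hole [404.2 222.3] 0.78
top pred tip [223.39212455 222.84263417] pred handle [208.7483511  213.54642546]
   driver_tip [225.  222.8] 0.66
   driver_tip [225.5 232.7] 0.45
   driver_handle [210.6 213.1] 0.5
   guard_hole [260.1 190.9] 0.82
   guard_hole [316.9 185.4] 0.6
scene pred tip [254.70310344 286.96886514] pred handle [241.7538518  230.78851378]
   driver_tip [253.7 285.6] 0.65
   driver_handle [243.2 229.9] 0.86
driver_tip (array([0.43123518, 0.19476281, 0.15959881]), [0.0017409761892572975, 0.0016244375129380747, 0.002875574152899971])
driver_handle (array([0.43177223, 0.19413972, 0.30572561]), [0.0006686329961194748, 0.0004165193114053258, 0.0004651373593705841])
guard_hole (array([0.54127252, 0.11761656, 0.07240961]), [0.005188480517881582, 0.0051884805178815906])
```

```bash
python3 - <<'E'
from m import *
s=state();c=eyes.calibration("wrist");E=np.array(s["ee_rot"]);Rc=np.array(c["R"]);p=np.array(s["position"])
RcT=Rc@E; tc=np.array(c["t"])+Rc@p   # cam = RcT*E^T (X-p) + tc
D0=np.array([[0,1,0],[1,0,0],[0,0,-1.]])
def cal(p,E=D0):
    d=dict(c);R=RcT@np.array(E).T;d["R"]=R;d["t"]=tc-R@np.array(p);return d
V=[("w7",[.52891,.02668,.23423],(335.8,96)),("w8",[.42959,.10938,.30387],(409,164)),("l_wrist",[.43064,.19748,.31616],(404,222))]
Cs={};rs=[]
for n,q,px in V:
    im=cv2.imread(f"pics/{n}.png")[:,:,::-1];Cs[n]=(cal(q) if n!="l_wrist" else c);a=rim(im,px);print(n,a)
    if a: rs.append(ray(Cs[n],a[0][0])); print([np.round(onz(Cs[n],a[0][0],z)[:2],4) for z in(.065,.07,.075)])
for n in("top","scene"):
    im=cv2.imread(f"pics/{n}0.png")[:,:,::-1];cc=eyes.calibration(n);a=rim(im,{"top":(261.8,190.2),"scene":(246.4,251.1)}[n]);print(n,a)
    if a: rs.append(ray(cc,a[0][0])); print([np.round(onz(cc,a[0][0],z)[:2],4) for z in(.065,.07,.075)])
print(tri(rs[:3]),tri(rs))
c7=Cs["w7"];xr=onz(c7,(434,68),.094);xl=.42
for i in range(20):
    zl=.094-.309*(xr[0]-xl);xl=onz(c7,(315,62),zl)[0]
print("frame",xr,xl,zl,"hole z ~",.094-.309*(xr[0]-.542))
# yaw: base left edge & frame edges by line fits, w7 (b/w transitions)
im=cv2.imread("pics/w7.png");lsd=cv2.createLineSegmentDetector().detect(cv2.cvtColor(im,cv2.COLOR_BGR2GRAY))[0][:,0]
for l in lsd:
    if np.hypot(l[0]-l[2],l[1]-l[3])>45 and 290<l[0]<445 and 50<l[1]<270:
        for z in(.018,.065,.094):
            A=onz(c7,l[:2],z);B=onz(c7,l[2:],z);d=B-A;ang=np.degrees(np.arctan2(d[1],d[0]));print(np.round(l),z,round((ang+45)%90-45,2))
E
```

```text
w7 [(array([335.1006012 ,  96.12066841]), (23.68634796142578, 25.930564880371094))]
[array([0.544 , 0.1112]), array([0.5438, 0.1112]), array([0.5436, 0.1111])]
w8 [(array([409.37450409, 165.02191162]), (18.1221923828125, 19.25860023498535))]
[array([0.5446, 0.1112]), array([0.5431, 0.1123]), array([0.5416, 0.1133])]
l_wrist [(array([400.7559433 , 225.05757904]), (15.796212196350098, 16.958669662475586))]
[array([0.5468, 0.1101]), array([0.5453, 0.1122]), array([0.5439, 0.1144])]
top [(array([262.22853661, 189.15842247]), (6.963509559631348, 7.65701961517334))]
[array([0.5428, 0.1119]), array([0.5417, 0.1112]), array([0.5406, 0.1105])]
scene [(array([245.34395409, 253.69005585]), (10.861004829406738, 11.343419075012207))]
[array([0.5422, 0.1108]), array([0.5393, 0.1131]), array([0.5364, 0.1155])]
(array([0.54437993, 0.11161468, 0.06851481]), [0.0006635190349808304, 0.000881268540541067, 0.001331088455505474]) (array([0.54392683, 0.11118431, 0.06566435]), [8.181036265963186e-05, 0.000483260710947185, 0.0025956479016011613, 0.0013567281796065857, 0.0019147424217338868])
frame [0.6274796
[... 817 characters left out ...]
7. 246.] 0.018 -3.15
[298. 191. 297. 246.] 0.065 -3.15
[298. 191. 297. 246.] 0.094 -3.15
[304.  58. 299. 189.] 0.018 -3.43
[304.  58. 299. 189.] 0.065 -3.43
[304.  58. 299. 189.] 0.094 -3.43
[363. 189. 374.  88.] 0.018 -3.36
[363. 189. 374.  88.] 0.065 -3.36
[363. 189. 374.  88.] 0.094 -3.36
[312.  69. 306. 194.] 0.018 -3.46
[312.  69. 306. 194.] 0.065 -3.46
[312.  69. 306. 194.] 0.094 -3.46
[370.  84. 359. 192.] 0.018 -3.43
[370.  84. 359. 192.] 0.065 -3.43
[370.  84. 359. 192.] 0.094 -3.43
[398. 198. 415.  87.] 0.018 -3.39
[398. 198. 415.  87.] 0.065 -3.39
[398. 198. 415.  87.] 0.094 -3.39
[410.  91. 395. 194.] 0.018 -3.46
[410.  91. 395. 194.] 0.065 -3.46
[410.  91. 395. 194.] 0.094 -3.46
```

```bash
cat >> h.py <<'E'
GR=Rt.from_euler("z",-3.4,degrees=True).as_matrix()@Rt.from_euler("y",-.30).as_matrix()  # guard hole axes
TR=np.c_[GR[:,1],GR[:,0],-GR[:,2]]  # tool: y = slope, z = into hole
HOLE=np.array([.5437,.1115,.0675])
E
python3 - <<'E'
from h import *
print(TR,np.linalg.det(TR));to(HOLE+.197*GR[:,2]+[0,0,.06],TR)
s=state();d=TR.T@np.array([0,0,-.06])/.075;print("then",d)
E
```

```text
[[ 0.05930637  0.95365493  0.29500004]
 [ 0.99823983 -0.05665754 -0.01752623]
 [ 0.          0.29552021 -0.95533649]] 0.9999999999999996
shift [-1.105  0.721  0.035] n>= 3
turn [-0.0955 -0.0028  0.0187] n>= 3
then [ 0.         -0.23641617  0.76426919]
```

```bash
python3 -m pendant '-.2 .13 0 0 0 0 -1;-.3 .2 0 0 0 0 -1;-.3 .2 0 0 0 0 -1;-.2 .13 0.035 0 0 0 -1;-.1 .06 0 0 0 0 -1;0 0 0 0 0 0 -1;0 0 0 -.0239 -.0007 .0047 -1;0 0 0 -.0239 -.0007 .0047 -1;0 0 0 -.0239 -.0007 .0047 -1;0 0 0 -.0239 -.0007 .0047 -1;0 0 0 0 0 0 -1;0 0 0 0 0 0 -1;0 -.06 .2 0 0 0 -1;0 -.08 .25 0 0 0 -1;0 -.06 .2 0 0 0 -1;0 -.036 .11 0 0 0 -1;0 0 0 0 0 0 -1;0 0 0 0 0 0 -1;0 0 0 0 0 0 -1;0 0 0 0 0 0 -1'
cat >> m.py <<'E'
def tipcheck(L=.157):
    s=state();p=np.array(s["position"]);E=np.array(s["ee_rot"]);im,c=look();print(np.round(p,4),s["opening"],np.round(s["force"],1))
    to(HOLE+(.04+L)*GR[:,2],TR)
    tip=p+L*E[:,2];print("tip in hole axes mm",np.round(GR.T@(tip-HOLE)*1e3,1),"pred tip px",proj(c,tip)[0],"pred hole px",proj(c,HOLE)[0])
    for k in("driver_tip","guard_hole","button_top","driver_handle"):
        for m in nets.mark_of(k,"wrist")[:2]: print("  ",k,np.round(m["point"],1),round(m["confidence"],2))
    for m in nets.mark_of("guard_hole","wrist")[:1]: print("rim",rim(im,m["point"]))
    return im,c
E
python3 - <<'E'
from m import *
im,c=tipcheck();cv2.imwrite("pics/t1.png",im[:,:,::-1])
for n in("top","scene"):
    im,c=look(n);cv2.imwrite(f"pics/t1{n}.png",im[:,:,::-1]);s=state();print(n,"pred tip",proj(c,np.array(s["position"])+.157*np.array(s["ee_rot"])[:,2])[0],"hole",proj(c,HOLE)[0])
    for k in("driver_tip","guard_hole"):
        for m in nets.mark_of(k,n)[:2]: print("  ",k,np.round(m["point"],1),round(m["confidence"],2))
E
```

```text
clock: 21.75
position: [0.4866, 0.1155, 0.2577]
ee_rot: [[0.059, 0.953, 0.298], [0.998, -0.057, -0.017], [0.001, 0.298, -0.954]]
force: [0.1, 0.5, 0.1]
opening: 0.257
finger_force: 59.1
[0.4866 0.1155 0.2577] 0.2574336248018647 [0.1 0.5 0.1]
shift [-0.008 -0.019  0.021] n>= 1
turn [ 0.0009 -0.0002 -0.0001] n>= 1
tip in hole axes mm [ 2.   0.7 41.6] pred tip px [319.70597747 183.21764649] pred hole px [317.94350998 174.41361915]
   driver_tip [321.2 186.1] 0.57
   guard_hole [317.6 173.1] 0.77
   button_top [318.  170.3] 0.54
   button_top [319.9 185. ] 0.25
   driver_handle [320.  255.5] 0.56
   driver_handle [201.5 300.4] 0.38
rim [(array([318.01403999, 176.66949654]), (19.381370544433594, 27.620807647705078))]
top pred tip [259.89020112 189.67576647] hole [262.24972347 188.6743424 ]
   driver_tip [259.7 189. ] 0.57
   guard_hole [260.1 189.8] 0.58
scene pred tip [245.8760427  244.56359617] hole [244.3858081  252.87701535]
   driver_tip [245.4 245.6] 0.61
   driver_tip [255.  207.8] 0.5
   guard_hole [244.1 253.4] 0.62
```

```bash
python3 -m pendant '0 -.015 .1 0 0 0 -1;0 -.018 .15 0 0 0 -1;0 0 .15 0 0 0 -1;0 0 0 0 0 0 -1;0 0 0 0 0 0 -1;0 0 0 0 0 0 -1;0 0 0 0 0 0 -1;0 0 0 0 0 0 -1'
python3 - <<'E'
from m import *
im,c=tipcheck();cv2.imwrite("pics/t2.png",im[:,:,::-1])
g=cv2.cvtColor(im,cv2.COLOR_RGB2GRAY);np.set_printoptions(linewidth=200)
print("cols 300..340");
for r in range(160,206,1):print(r,g[r,302:338])
E
```

```text
clock: 23.02
position: [0.4924, 0.115, 0.2272]
ee_rot: [[0.06, 0.953, 0.296], [0.998, -0.057, -0.017], [0.0, 0.297, -0.955]]
force: [0.1, -0.7, 0.2]
opening: 0.262
finger_force: 59.1
[0.4924 0.115  0.2272] 0.26205027990658747 [ 0.1 -0.7  0.2]
shift [-0.006  0.026 -0.389] n>= 1
turn [ 0.0005 -0.0001 -0.0001] n>= 1
tip in hole axes mm [-1.7  0.5 10.8] pred tip px [319.70318079 183.25865403] pred hole px [321.27959875 181.0299    ]
   driver_tip [320.6 180.8] 0.98
   driver_tip [197.5 314.8] 0.66
   guard_hole [322.6 180.1] 0.69
   guard_hole [240.7 373.6] 0.55
   button_top [317.5 176.6] 0.57
   driver_handle [317.6 257.1] 0.85
rim [(array([320.93523788, 183.227314  ]), (20.9148006439209, 29.033348083496094))]
cols 300..340
160 [237 236 218 178 169 172 174 176 176 177 177 175 175 179 179 176 175 178 177 177 175 176 176 176 175 174 171 171 172 172 176 175 174 179 177 176]
161 [244 240 210 128  92  93  96  98  96  94 100  98  98  98  96  97  98  96  97  96  98  96  96  95  95  97  97  99  95  97  96  97  98  97  97  98]
162 [244 243 212 117  63  67  69  67  65  70  67  65  65  65  68  67
[... 5831 characters left out ...]
 65  84 153 214 231 232 233 228 221 175 100  60  69  69  73  70  70  71  70  71  72  72  71  68  70]
202 [244 245 237 181  94  62  71  69  73  68  72  65  86 155 216 231 233 233 230 226 188 102  67  66  69  71  70  68  68  73  70  71  70  71  71  69]
203 [244 245 237 183  98  62  70  72  71  74  69  65  85 156 218 232 234 233 231 224 177 101  67  73  73  70  71  68  71  72  67  70  68  72  73  68]
204 [244 245 239 184  94  66  68  72  73  72  68  67  88 157 223 232 235 234 232 224 175  99  65  68  72  72  72  70  71  70  69  67  70  70  71  68]
205 [244 246 239 182  97  64  70  70  73  73  72  63  87 154 223 233 235 235 233 227 183 100  67  68  73  70  70  68  68  72  71  69  71  69  70  70]
```

The wrist pixels show the rim ellipse centred at (321.3,180.5) and the blade end at (318,185.3). So the tip is off by about -3.4 mm along tool y and -2.2 mm along tool x. I'll correct that and go in.

```bash
python3 -m pendant '.015 .022 0 0 0 0 -1;.015 .023 0 0 0 0 -1;0 0 0 0 0 0 -1;0 0 0 0 0 0 -1;0 0 .06 0 0 0 -1;0 0 .06 0 0 0 -1;0 0 .06 0 0 0 -1;0 0 .06 0 0 0 -1;0 0 0 0 0 0 -1;0 0 0 0 0 0 -1;0 0 0 0 0 0 -1'
python3 - <<'E'
from m import *
im,c=tipcheck();cv2.imwrite("pics/t3.png",im[:,:,::-1])
g=cv2.cvtColor(im,cv2.COLOR_RGB2GRAY)
for r in range(168,206,2):print(r,g[r,304:340])
E
```

```text
clock: 24.23
position: [0.5007, 0.1167, 0.2103]
ee_rot: [[0.06, 0.954, 0.295], [0.998, -0.057, -0.018], [0.0, 0.296, -0.955]]
force: [-0.2, 0.3, -0.4]
opening: 0.256
finger_force: 59.1
[0.5007 0.1167 0.2103] 0.25573715732399005 [-0.2  0.3 -0.4]
shift [-0.035 -0.014 -0.634] n>= 2
turn [ 0.0002 -0.     -0.0001] n>= 1
tip in hole axes mm [ 0.9  2.6 -7.8] pred tip px [319.68189834 183.23670214] pred hole px [318.77981776 187.78048744]
   driver_tip [320.9 183.5] 0.94
   driver_tip [343.  322.8] 0.26
   guard_hole [321.7 187.5] 0.9
   button_top [318.4 183.4] 0.45
   driver_handle [317.6 256.6] 0.72
   driver_handle [315.  211.3] 0.62
rim [(array([318.69744301, 190.40013885]), (22.02544593811035, 31.049415588378906))]
168 [75 73 75 76 76 77 78 77 77 77 77 79 75 77 77 73 75 75 77 79 78 79 75 77
 77 73 75 78 79 77 77 80 77 76 77 76]
170 [77 80 80 82 81 78 77 78 78 81 80 76 79 80 81 82 82 82 81 82 83 79 83 80
 80 82 80 80 81 81 81 84 81 81 84 80]
172 [82 80 79 79 77 79 79 77 82 80 79 81 81 82 81 81 79 81 79 79 80 83 80 82
 82 79 82 84 82 81 77 80 82 80 83 81]
174 [75 82 78 77 79 80 81 83 77 
[... 1647 characters left out ...]
14 223 229 228 219 196
 208 246 254 252 242 203 127  78  74  73  78  77  79  76  78  76  77  77]
198 [ 72  78  73  74  79  72  72  79 108 157 206 221 217 224 229 229 222 211
 215 229 198 138  96  77  70  73  77  77  76  76  76  77  74  75  76  79]
200 [ 73  77  77  77  77  74  77  74  70  67  86 150 211 228 231 230 227 206
 151  84  72  70  75  75  75  78  73  76  75  76  77  75  77  74  73  75]
202 [ 73  75  75  76  76  75  76  76  76  70  89 156 215 230 232 230 229 225
 184 109  70  74  72  78  75  77  75  76  76  74  76  74  77  73  74  74]
204 [ 71  71  77  75  76  75  77  73  73  69  90 154 221 232 234 233 230 222
 174 102  69  75  76  74  75  75  74  77  76  77  73  72  75  75  76  77]
```

The tip is inside the hole: the shank is at col 318, the rim centre at (319,187.5), and there's no force. I'll continue to the button.

```bash
python3 -m pendant '0 .01 .04 0 0 0 -1;0 0 .04 0 0 0 -1;0 0 .02 0 0 0 -1;0 0 0 0 0 0 -1;0 0 0 0 0 0 -1;0 0 0 0 0 0 -1'; python3 -m pendant '0 0 .02 0 0 0 -1;0 0 .02 0 0 0 -1;0 0 0 0 0 0 -1;0 0 0 0 0 0 -1'
```

```text
clock: 25.03
position: [0.5036, 0.1165, 0.2034]
ee_rot: [[0.06, 0.954, 0.295], [0.998, -0.057, -0.018], [0.0, 0.296, -0.955]]
force: [-0.0, 0.3, -0.4]
opening: 0.262
finger_force: 59.1
clock: 25.37
position: [0.5048, 0.1165, 0.201]
ee_rot: [[0.06, 0.953, 0.296], [0.998, -0.057, -0.017], [0.0, 0.297, -0.955]]
force: [-0.2, -0.7, 0.9]
opening: 0.262
finger_force: 59.3
```

```bash
python3 -m pendant '0 0 .02 0 0 0 -1;0 0 .01 0 0 0 -1;0 0 0 0 0 0 -1;0 0 0 0 0 0 -1'
```

```text
clock: 25.7
position: [0.5054, 0.1165, 0.1988]
ee_rot: [[0.06, 0.953, 0.296], [0.998, -0.057, -0.017], [0.0, 0.297, -0.955]]
force: [-1.1, -0.1, 3.5]
opening: 0.257
finger_force: 59.4
```

```bash
python3 -m pendant '0 0 .02 0 0 0 -1;0 0 0 0 0 0 -1;0 0 0 0 0 0 -1';python3 -m pendant '0 0 .015 0 0 0 -1;0 0 0 0 0 0 -1;0 0 0 0 0 0 -1';
```

```text
clock: 25.95
position: [0.5059, 0.1164, 0.1973]
ee_rot: [[0.06, 0.953, 0.296], [0.998, -0.057, -0.017], [0.0, 0.297, -0.955]]
force: [-1.1, 1.2, 3.6]
opening: 0.257
finger_force: 59.5
clock: 26.2
position: [0.5062, 0.1164, 0.1962]
ee_rot: [[0.059, 0.953, 0.296], [0.998, -0.057, -0.017], [0.0, 0.297, -0.955]]
force: [-1.1, 0.5, 3.4]
opening: 0.259
finger_force: 59.6
```

```bash
python3 -m pendant '0 0 .02 0 0 0 -1;0 0 0 0 0 0 -1;0 0 0 0 0 0 -1';python3 -m pendant '0 0 .015 0 0 0 -1;0 0 0 0 0 0 -1;0 0 0 0 0 0 -1';
```

```text
clock: 26.45
position: [0.5068, 0.1164, 0.1956]
ee_rot: [[0.06, 0.953, 0.296], [0.998, -0.057, -0.017], [0.0, 0.297, -0.955]]
force: [-3.1, 0.3, 7.5]
opening: 0.263
finger_force: 60.2
clock: 26.7
position: [0.5073, 0.1165, 0.1952]
ee_rot: [[0.059, 0.953, 0.297], [0.998, -0.057, -0.017], [0.0, 0.297, -0.955]]
force: [-5.2, 0.3, 10.9]
opening: 0.259
finger_force: 60.7
```

Bottomed out: the force rose sharply to about 12 N axial after roughly 6 mm of travel. A last check that it is stable and the ring is still seated.

```bash
python3 -m pendant '0 0 .007 0 0 0 -1;0 0 0 0 0 0 -1;0 0 0 0 0 0 -1;0 0 0 0 0 0 -1;0 0 0 0 0 0 -1;0 0 0 0 0 0 -1;0 0 0 0 0 0 -1;0 0 0 0 0 0 -1'
python3 - <<'E'
from h import *
for n in("top","scene","wrist"):
    im,c=look(n)
    for k,z in dict(setting_ring_centre=.0815,wide_ring=0).items():
        for m in nets.mark_of(k,n)[:1]: print(n,k,np.round(m["point"],1),round(m["confidence"],2),np.round(onz(c,m["point"],z),4))
E
```

```text
clock: 27.37
position: [0.5075, 0.1165, 0.195]
ee_rot: [[0.059, 0.953, 0.297], [0.998, -0.057, -0.017], [0.0, 0.297, -0.955]]
force: [-5.3, -0.3, 12.7]
opening: 0.256
finger_force: 61.0
top setting_ring_centre [320.5 185.1] 0.72 [ 0.5525 -0.0559  0.0815]
top wide_ring [363.5 235.5] 0.53 [ 0.4189 -0.1858  0.    ]
scene setting_ring_centre [287.6 198.9] 0.76 [ 0.5512 -0.0496  0.0815]
scene wide_ring [365. 209.] 0.59 [ 0.4197 -0.1859  0.    ]
wrist wide_ring [342.7 334.5] 0.53 [ 0.5887 -0.1333  0.    ]
```

```bash
python3 -c "
from bench import manip
print(manip.job_done())"
```

```text
the job is handed in; nothing more can be done
None
```

The job is handed in at about 27 s of the 67 s: the setting ring rests on the shoulder, released, and the screwdriver is still held with the button pressed to its stop (about 13 N axial), judged from force and travel.

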